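# Hold a tube block against the sprung stop for fastening

### The arm

A 6-joint arm with a two-finger parallel gripper is mounted at the origin on the work surface. World frame = base frame: x ahead of the robot, y to its left, z up, the work surface at z = 0. Lengths are in m, angles in degrees, forces in N, time in s.
With the tool pointing down it reaches from about 0.25 to 0.725 m from the base axis. Payload 9.7 kg.
Tool frame: the origin (TCP) lies at the centre of the arm's flange, where the gripper is bolted on; the fingertips stand bot.tips_ahead ahead of it and the grasp point (between the pads) lies 155 mm ahead of it (bot.tips_ahead is the distance from the TCP to the fingertips, in m); z points along the fingers, y is the line along which they close (so a half turn about z gives the same grasp; the last joint's range is limited). The gripper opens to 85 mm and grips with 20 to 120 N. Pads are 22 mm wide; open, the fingers measure 114 mm over their backs; the gripper's body (76 mm by 85 mm) begins 54 mm behind the grasp point. The pads swing forward as they close: fully open they stand 13 mm farther back than shut.
Start: joints at [-66.177, 4.979, 10.078, 95.1, 0, 90], TCP at [0.222, -0.503, 0.405] pointing down, gripper open.
Joint ranges: [-179.16, 179.16], [-48.56, 103.87], [-65.8, 70.77], [-126.05, 130.52], [-82.76, 87.17], [-180, 180]. Speed limits (degrees/s): [127.2, 127.2, 147.25, 180, 180, 180].

### API

Orientations are given as [roll, pitch, yaw] about the fixed x, y, z axes, in that order (R = Rz(yaw) Ry(pitch) Rx(roll)).
In Python, from workcell import bot gives the robot as it stands.
- The arm moves only by the tool drive_tool, never from a script. Its argument "plan" is a list of rows, each an object of numbers: "dx", "dy", "dz": the shift along the tool's x, y, z in m; "roll": the turn about the tool's z in rad; "hand": the finger opening in m, from 0 to 0.0854. In form: [{"dx": .., "dy": .., "dz": .., "roll": .., "hand": ..}, ...]. A call has 1 to 20 rows; each row is the pose to reach, as a shift and turn from the pose commanded when the call began, along the tool's axes at that moment; what a row does not reach only later rows make up. A row lasts 1/12 s, in which the tool goes at most 41.7 mm and 7.16 degrees, less where a joint would pass 70% of its speed; a pose out of reach is approached as far as the arm can. A call with a gripper value outside its range is refused whole. The fingers move at their own pace and stop on an object; "force" is the grip in N (left out, the last holds). Time passes only in rows, so rows that repeat a pose let the fingers close. It gives the time, the measured TCP pose, the force and the opening at its end, in the units of the state.
- bot.get_obs(): the state, without advancing time (a new reading comes with each control period).
- bot.camera(name): name is "scene" or "top" or "wrist"; returns a dict with "frame" (420x560x3 uint8, red, green, blue), "z_map" (420x560 float32, m along the optical axis (not along the pixel's ray), 0 where there is no reading), "mtx" (3x3 intrinsics, pixels), "R" (3x3) and "t" (3): a world point X has camera coordinates R X + t. Camera axes: x right, y down, z forward; pixel columns grow to the right and rows downward; lengths in m; the calibration is good to about 2 mm. A picture is of the moment at which its call begins.
- bot.job_done(): hands the job in, once; it reports no verdict.
The state is a dict: "time": time; "q": joint angles; "qd": joint speeds; "joint_efforts": joint torques, N m; "ee_pos": TCP position; "tcp_rot": TCP orientation; "wrist_force": force on the tool from outside, world axes, zero at the start; "torque": the same for the moment, N m; "opening": finger opening in m.
Only numpy, scipy, OpenCV 4.12 (cv2) and the standard library are available. Lean on these libraries where they do the work, as an engineer would, in place of code of your own. Each camera call takes 0.05 s, during which the arm holds its last target. There are 200 camera calls.

### The job

Put the white tube block flat on the analyser's aluminium loading tray in front of the sprung stop plate, its ends level with the ends of the plate. Then slide it squarely against the plate, push the plate back 15 mm (a push of about 9 N on the springs, never to the end of its travel), and finish while still holding it there, pressed steadily, so that a colleague can screw it down. Leave the tube rack, the single tube, the jar and the screwdriver where they are.

Things in the scene. Friction and masses are not known exactly. Their poses are not given: they have to be found in the camera images.
- block: The white plastic tube block, loose on the bench, 0.2 to 0.4 kg. Body 44 (x) x 120 (y) x 30 (z) mm with one tube well near each end, and at each end a low screw lug 20 mm long, 30 mm wide, 6 mm high (160 mm over all). From the middle of its top rises a grip tab 12 mm thick (x), 40 mm wide (y), from 30 to 67 mm above the underside. Origin: centre of the underside; z up. Both long faces are alike, so either may meet the stop.
- tray: The fixed aluminium loading tray: base plate 200 (x) x 170 (y) x 8 (z) mm, standing on the bench left or right of the block. Origin: centre of its underside; its x axis points away from the robot, towards the stop. A fixed bracket 140 mm wide and 36 mm high above the bench stands across it from x = 80 to 96 mm.
- tray_top (a point): Centre of the tray plate's upper face, 8 mm above the bench; axes as the tray's. The block slides on this face.
- stop_face (a point): A point on the sprung stop plate, steel, 8 (x) x 120 (y) mm, its top 28 mm above the tray's upper face; on two guide rods that run back through the bracket, with springs. It slides along the tray's +x. The point: middle of its front face (the face towards -x of the tray), at the height of the tray's upper face; axes as the tray's; moves with the plate. With the springs relaxed it lies at x = 30 mm, y = 0 of the tray.
- stop (a joint): How far the stop plate is pushed back along the tray's +x, m: 0 relaxed, 0.030 the end of its travel. The springs push back with 0.6 N per mm (9 N at 15 mm); when released the plate returns.
- rack: Bystander: white foam rack 98 x 200 mm, 26 mm high, full of capped tubes up to 90 mm high, at the far side of the bench. Origin: centre of the underside.
- lone_tube: Bystander: a single capped tube, 80 mm long, 17 mm thick, lying on the bench nearer the robot. Origin: under its middle, at bench height.
- jar: Bystander: a small closed jar, 48 mm in diameter, 55 mm high, on the robot's left. Origin: centre of the underside.
- screwdriver: Bystander: a screwdriver 180 mm long lying on the robot's right. Origin: near its middle, at bench height.
Things that resemble listed ones, but are neither listed nor needed, are in the scene too. Of the things like the block, leave any that is green, orange or pink; of the rest the larger one is meant.

How it is judged:
By the outcome, as a careful person would: the job done as asked, in the order asked, and still so for the second after the job is handed in, while the arm keeps its last pose, push and grip.
It also fails if it takes over 45 s, if anything falls off the work surface, if the arm or the gripper's body presses on something with over 40 N, if the wrist force passes 120 N, or if a joint passes its speed limit or range.

## Working session

There is one attempt and no reset: what is moved stays moved. The work goes in short steps, Python scripts to look and compute and a tool call to move; the robot and the scene stay as the last step left them, time stands still between calls to the robot, and variables do not carry over. Pictures are saved under pics/ and viewed, on a budget of 10 in all, crops included, one or two more only if the job needs it, and the job is handed in when it is done.

Besides the shell and the picture viewer there is one more tool, called after ">>>" as a command line: name --argument value ..., lists and objects as JSON in quotes. drive_tool: Moves the arm, as the interface text tells. Its arguments: {"type":"object","properties":{"plan":{"type":"array","items":{"type":"object","properties":{"dx":{"type":"number"},"dy":{"type":"number"},"dz":{"type":"number"},"roll":{"type":"number"},"hand":{"type":"number"}}}},"force":{"type":"number"}},"required":["plan"]}

```bash
mkdir -p pics; ls; cat > h.py <<'E'
import numpy as np, cv2
from workcell import bot
def snap(n,f=None):
    c=bot.camera(n)
    if f: cv2.imwrite('pics/'+f,c['frame'][:,:,::-1])
    return c
def cloud(c):
    z=c['z_map']; h,w=z.shape; u,v=np.meshgrid(np.arange(w),np.arange(h))
    K=c['mtx']; P=np.stack([(u-K[0,2])/K[0,0]*z,(v-K[1,2])/K[1,1]*z,z],-1)
    P=(P-c['t'])@c['R']; P[z==0]=np.nan
    return P
def ray(c,uv,h):
    d=c['R'].T@np.linalg.inv(c['mtx'])@np.array([uv[0],uv[1],1.]); o=-c['R'].T@c['t']
    return o+d*(h-o[2])/d[2]
E
python3 - <<'E'
from h import *
for n in ('top','scene'):
    c=snap(n,n+'1.png'); P=cloud(c); np.savez(n+'.npz',P=P,**c)
    print(n,c['mtx'][0,0],-c['R'].T@c['t'],c['R'][2])
o=bot.get_obs(); print(o, bot.tips_ahead)
E
```

```text
pics
top 544.5712083655006 [ 0.23611089 -0.00856527  1.38049083] [ 0.21082715  0.0104312  -0.9774677 ]
scene 490.79542601411487 [1.09557072 0.79252181 1.1055539 ] [-0.39247271 -0.56720139 -0.72404955]
{'time': 0.1, 'q': array([-6.61754687e+01,  5.00835277e+00,  1.00380642e+01,  9.50999219e+01,
        1.86277384e-03,  8.99994919e+01]), 'qd': array([ 0.07686746, -0.01911768,  0.20888393,  0.05541765, -0.04045158,
        0.10176139]), 'joint_efforts': array([ 7.88835478e-04, -5.21562016e+01,  4.65653729e+01,  1.59567478e-02,
        5.02622379e-05,  1.28477700e-05]), 'ee_pos': array([ 0.22216822, -0.50313025,  0.40404163]), 'tcp_rot': array([-1.79929790e+02, -1.86339507e-03,  2.38250372e+01]), 'wrist_force': array([0.36562745, 1.07676028, 0.4751587 ]), 'torque': array([-0.00792329,  0.01779033,  0.01068459]), 'opening': 0.08538402100450823} 0.1734
```

View pics/top1.png

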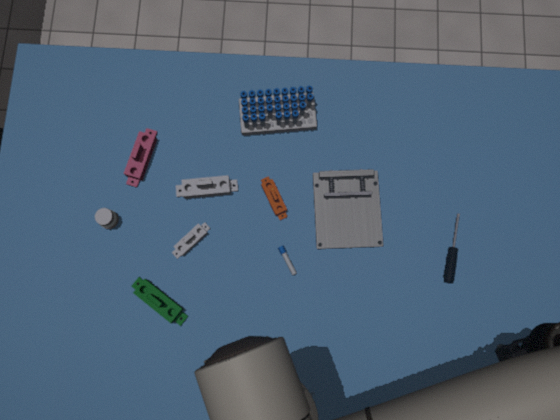

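View pics/scene1.png

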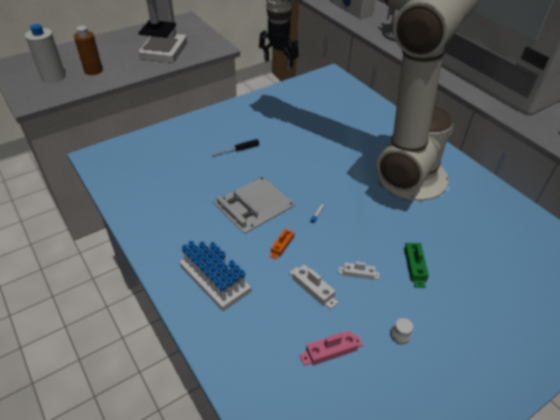

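The top view shows the large white block at about (207,187), with a smaller white look-alike at (190,240). The tray is at (348,210), with the stop plate near row 193 and the bracket near row 175. The orange decoy (274,198) and the lone tube (287,260) lie between the block and the tray.

```bash
python3 - <<'E'
from h import *
for n in ('top',):
    d=np.load(n+'.npz'); P=d['P']; g=d['frame'].astype(int); 
    sat=g.max(2)-g.min(2)
    m=(sat<45)&(g.mean(2)>85)
    def comp(box,zlo,zhi):
        u0,u1,v0,v1=box; s=np.zeros(m.shape,bool); s[v0:v1,u0:u1]=1
        return P[s&(P[...,2]>zlo)&(P[...,2]<zhi)]
    b=comp((170,245,168,206),.02,.04); t=comp((170,245,168,206),.055,.08); L=comp((170,245,168,206),.003,.04)
    def rect(Q,l):
        r=cv2.minAreaRect(Q[:,:2].astype(np.float32)); print(l,len(Q),r,np.median(Q[:,2]),'\n',cv2.boxPoints(r).round(4).tolist())
    rect(b,'body');rect(t,'tab');rect(L,'all')
    rect(comp((308,388,165,255),.004,.05),'tray')
    rect(comp((308,388,185,205),.031,.05),'stop')
    rect(comp((308,388,165,183),.028,.05),'bracket')
    T=P[165:255,346]
    print(T[::2,[0,2]].round(3).tolist())
E
```

```text
body 651 ((0.5630784630775452, 0.19091930985450745), (0.04680565372109413, 0.12060326337814331), 8.748022079467773) 0.02941170091980916 
 [[0.5307999849319458, 0.24699999392032623], [0.5490999817848206, 0.12780000269412994], [0.5953999757766724, 0.13490000367164612], [0.5770000219345093, 0.2540999948978424]]
tab 88 ((0.5627479553222656, 0.19043606519699097), (0.014167903922498226, 0.03936943784356117), 10.585653305053711) 0.06570421262420081 
 [[0.5522000193595886, 0.2084999978542328], [0.5594000220298767, 0.16979999840259552], [0.5733000040054321, 0.17239999771118164], [0.566100001335144, 0.2110999971628189]]
all 1145 ((0.5677454471588135, 0.19129672646522522), (0.09967173635959625, 0.1946079432964325), 3.1926088333129883) 0.025792602390976447 
 [[0.5126000046730042, 0.2856999933719635], [0.5234000086784363, 0.09139999747276306], [0.6229000091552734, 0.09690000116825104], [0.6121000051498413, 0.29120001196861267]]
tray 4803 ((0.5278074145317078, -0.1771531105041504), (0.2359166294336319, 0.20649631321430206), 2.4792847633361816) 0.008642117602579578 
 [[0.40549999475479126, -0.07909
[... 798 characters left out ...]
[0.642, -0.003], [0.636, -0.004], [0.619, 0.04], [0.614, 0.037], [0.608, 0.041], [0.608, 0.021], [0.606, 0.008], [0.601, 0.006], [0.594, 0.013], [0.591, 0.004], [0.584, 0.011], [0.579, 0.01], [0.574, 0.007], [0.562, 0.036], [0.558, 0.031], [0.556, 0.014], [0.553, 0.006], [0.547, 0.008], [0.542, 0.008], [0.536, 0.01], [0.532, 0.003], [0.526, 0.009], [0.521, 0.006], [0.516, 0.009], [0.511, 0.006], [0.504, 0.012], [0.501, 0.002], [0.496, 0.004], [0.49, 0.007], [0.484, 0.01], [0.479, 0.01], [0.474, 0.011], [0.469, 0.006], [0.463, 0.013], [0.459, 0.008], [0.454, 0.005], [0.449, 0.005], [0.444, 0.004], [0.438, 0.009], [0.432, 0.015], [0.428, 0.008], [0.424, 0.003], [0.419, -0.002], [0.413, 0.003]]
```

```bash
python3 - <<'E'
from h import *
d=np.load('top.npz'); g=d['frame'][:,:,::-1]
def cr(u,v,s): return cv2.resize(g[v-s*3//4:v+s*3//4,u-s:u+s],(400,300),interpolation=cv2.INTER_CUBIC)
cv2.imwrite('pics/crop1.png',np.hstack([cr(207,187,40),cr(348,208,60)]))
E
```

```text
(no output)
```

View pics/crop1.png

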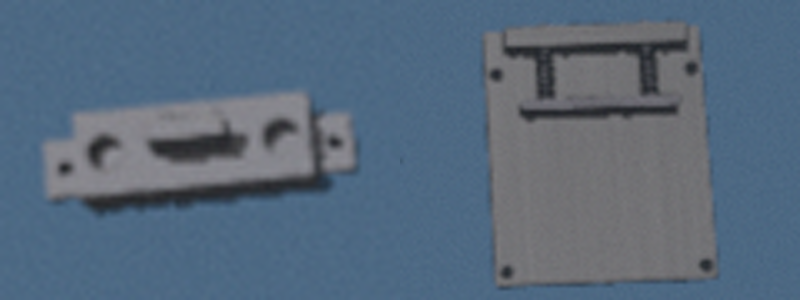

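The crop confirms the block's tab, wells and lugs, and the tray with its stop plate. Next I look at the tray from close by, which is on the way to the block.

>>> drive_tool --plan '[{"dx":0.01,"dy":-0.005,"roll":-0.04},{"dx":0.04,"dy":-0.018,"roll":-0.13},{"dx":0.075,"dy":-0.033,"roll":-0.24},{"dx":0.11,"dy":-0.048,"roll":-0.35},{"dx":0.145,"dy":-0.063,"roll":-0.46},{"dx":0.18,"dy":-0.078,"roll":-0.57},{"dx":0.215,"dy":-0.093,"roll":-0.68},{"dx":0.25,"dy":-0.108,"roll":-0.79},{"dx":0.285,"dy":-0.124,"roll":-0.9},{"dx":0.32,"dy":-0.139,"roll":-1.01},{"dx":0.35,"dy":-0.152,"roll":-1.12},{"dx":0.375,"dy":-0.163,"roll":-1.2},{"dx":0.395,"dy":-0.172,"roll":-1.26},{"dx":0.405,"dy":-0.176,"roll":-1.29},{"dx":0.41,"dy":-0.178,"roll":-1.3},{"dx":0.41,"dy":-0.178,"roll":-1.3},{"dx":0.41,"dy":-0.178,"roll":-1.3}]'

```text
invalid input at $.plan[0]: expected keys dx, dy, dz, roll, hand
```

```bash
python3 - <<'E'
from h import *
c=snap('wrist','w1.png'); np.savez('w1.npz',P=cloud(c),**c)
o=bot.get_obs(); print(o['ee_pos'],o['tcp_rot'],o['wrist_force'],o['q']); print(-c['R'].T@c['t'],c['R'],c['mtx'][0,0])
E
```

```text
[ 0.22216932 -0.50313034  0.40414625] [-1.79940498e+02  1.24967901e-03  2.38246467e+01] [-0.27668915  1.13018832  0.25086018] [-6.61747362e+01  5.00409105e+00  1.00451745e+01  9.51005857e+01
 -1.24903747e-03  9.00006184e+01]
[ 0.29267323 -0.47182286  0.37278446] [[ 0.40358898 -0.91493797 -0.00210754]
 [-0.872315   -0.38548037  0.30078467]
 [-0.27601173 -0.11955494 -0.95368975]] 301.6352975999503
```

View pics/w1.png

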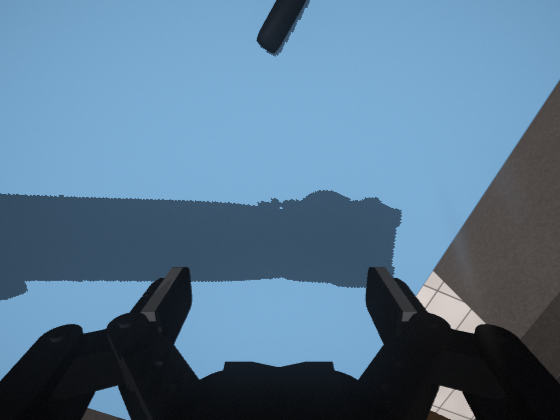

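That picture is from the start pose: the call was refused because every key is needed. It shows where the camera sits, on the tool's +x side, with the fingers along the bottom rows (below about 265). I'll resend the move in full.

>>> drive_tool --plan '[{"dx":0.01,"dy":-0.004,"dz":0,"roll":-0.04,"hand":0.085},{"dx":0.04,"dy":-0.015,"dz":0,"roll":-0.13,"hand":0.085},{"dx":0.075,"dy":-0.028,"dz":0,"roll":-0.24,"hand":0.07},{"dx":0.11,"dy":-0.041,"dz":0,"roll":-0.35,"hand":0.06},{"dx":0.145,"dy":-0.055,"dz":0,"roll":-0.46,"hand":0.05},{"dx":0.18,"dy":-0.068,"dz":0,"roll":-0.57,"hand":0.05},{"dx":0.215,"dy":-0.081,"dz":0,"roll":-0.68,"hand":0.05},{"dx":0.25,"dy":-0.094,"dz":0,"roll":-0.79,"hand":0.05},{"dx":0.285,"dy":-0.107,"dz":0,"roll":-0.9,"hand":0.05},{"dx":0.32,"dy":-0.121,"dz":0,"roll":-1.01,"hand":0.05},{"dx":0.35,"dy":-0.132,"dz":0,"roll":-1.12,"hand":0.05},{"dx":0.375,"dy":-0.141,"dz":0,"roll":-1.2,"hand":0.05},{"dx":0.39,"dy":-0.147,"dz":0,"roll":-1.26,"hand":0.05},{"dx":0.398,"dy":-0.15,"dz":0,"roll":-1.29,"hand":0.05},{"dx":0.398,"dy":-0.15,"dz":0,"roll":-1.3,"hand":0.05},{"dx":0.398,"dy":-0.15,"dz":0,"roll":-1.3,"hand":0.05},{"dx":0.398,"dy":-0.15,"dz":0,"roll":-1.3,"hand":0.05}]' --force 40

```text
time: 1.57
ee_pos: [0.525, -0.2057, 0.4048]
tcp_rot: [-180.0, 0.0, 98.2]
wrist_force: [-0.7, 0.2, 0.3]
opening: 0.0501
```

```bash
python3 - <<'E'
from h import *
c=snap('wrist','w2.png'); np.savez('w2.npz',P=cloud(c),**c)
o=bot.get_obs(); print(o['ee_pos'],o['tcp_rot'],o['wrist_force'],o['q']); print(-c['R'].T@c['t'])
E
```

```text
[ 0.5249688  -0.20587767  0.40484336] [-1.79997543e+02  8.39309721e-03  9.81909348e+01] [ 0.95034703 -0.53213394  0.4945099 ] [-2.14119989e+01  6.91958892e+00  1.22012547e+01  9.52796557e+01
 -8.51108704e-03  6.03970663e+01]
[ 0.51408827 -0.1292832   0.373512  ]
```

View pics/w2.png

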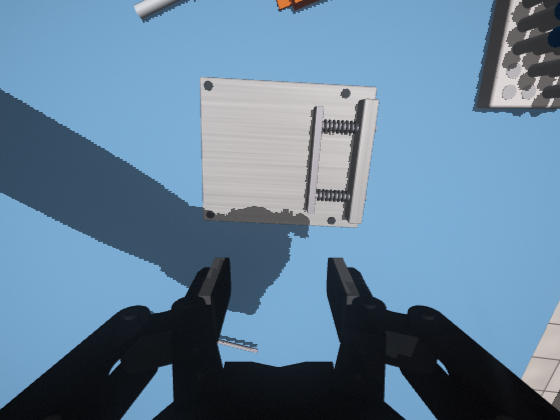

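The wrist view shows the tray face with corners near (201,77), (376,87), (203,220) and (358,228). The stop plate's top strip runs from about (319,107) to (311,212). I'll refine these with line fits.

```bash
python3 - <<'E'
from h import *
d=dict(np.load('w2.npz')); f=d['frame'].astype(int); sat=f[...,2]-f[...,0]   # blue minus red
m=sat<25
def fit(pts,h):
    Q=np.array([ray(d,p,h)[:2] for p in pts]); vx,vy,x,y=cv2.fitLine(Q.astype(np.float32),cv2.DIST_HUBER,0,1e-4,1e-4).ravel()
    return np.array([x,y]),np.array([vx,vy])
def first(a): return np.argmax(a)
fr=[(180+first(m[v,180:260])-.5,v) for v in range(90,200)]
tp=[(u,60+first(m[60:130,u])-.5) for u in range(210,350)]
bt=[(u,250-first(m[200:251,u][::-1])+.5) for u in range(310,345)]
bt2=[(u,250-first(m[200:251,u][::-1])+.5) for u in range(205,220)]
L={n:fit(p,.008) for n,p in (('fr',fr),('tp',tp),('bt',bt),('bt2',bt2))}
for n,(p,v) in L.items():
    a=np.degrees(np.arctan2(v[1],v[0])); print(n,p.round(4),a.round(2))
def X(a,b):
    (p,v),(q,w)=L[a],L[b]; s=np.linalg.solve(np.c_[v,-w],q-p); return p+s[0]*v
c1,c2,c3=X('fr','tp'),X('fr','bt'),X('fr','bt2'); print('corners',c1.round(4),c2.round(4),c3.round(4),np.linalg.norm(c1-c2),np.linalg.norm(c1-c3))
# stop: depth-based points of the top
P=d['P']; s=np.zeros(m.shape,bool); s[100:222,300:335]=1
zz=P[...,2]; S=P[s&(zz>.033)&(zz<.04)]
B=np.zeros(m.shape,bool); B[90:235,340:385]=1; Bp=P[B&(zz>.033)&(zz<.04)]
for n,S in (('stop',S),('br',Bp)):
    r=cv2.minAreaRect(S[:,:2].astype(np.float32)); print(n,len(S),r)
print('tray z',np.nanmedian(zz[100:180,220:300]),'bench',np.nanmedian(zz[100:180,100:180]))
E
python3 - <<'E'
import cv2,os
os.chdir('.')
i=cv2.imread('pics/w2.png'); cv2.imwrite('pics/w2c.png',cv2.resize(i[70:235,190:390],(800,660),interpolation=cv2.INTER_CUBIC)[:600])
E
```

```text
fr [ 0.428  -0.1738] -84.76
tp [ 0.51   -0.0906] 5.21
bt [ 0.603  -0.2513] 4.37
bt2 [ 0.4493 -0.2659] 8.19
corners [ 0.4211 -0.0987] [ 0.4363 -0.2641] [ 0.4366 -0.2677] 0.16602476 0.16968735
stop 791 ((0.5614203214645386, -0.17096367478370667), (0.008238851092755795, 0.11958785355091095), 5.175654888153076)
br 1781 ((0.614990770816803, -0.16604839265346527), (0.016467034816741943, 0.13938534259796143), 5.274699687957764)
tray z 0.007539264976904704 bench -0.00047537099231584985
```

The tray fit agrees three ways: origin at about (0.5275, -0.174), yaw 5.2°. Next I look at the block from close by.

>>> drive_tool --plan '[{"dx":0.01,"dy":0.002,"dz":0,"roll":0,"hand":0.05},{"dx":0.035,"dy":0.009,"dz":0,"roll":0,"hand":0.05},{"dx":0.07,"dy":0.018,"dz":0.005,"roll":0,"hand":0.05},{"dx":0.107,"dy":0.027,"dz":0.01,"roll":0,"hand":0.05},{"dx":0.144,"dy":0.036,"dz":0.016,"roll":0,"hand":0.05},{"dx":0.181,"dy":0.045,"dz":0.022,"roll":0,"hand":0.05},{"dx":0.218,"dy":0.054,"dz":0.028,"roll":0,"hand":0.05},{"dx":0.255,"dy":0.064,"dz":0.034,"roll":0,"hand":0.05},{"dx":0.29,"dy":0.073,"dz":0.04,"roll":0,"hand":0.05},{"dx":0.32,"dy":0.08,"dz":0.045,"roll":0,"hand":0.05},{"dx":0.342,"dy":0.086,"dz":0.048,"roll":0,"hand":0.05},{"dx":0.354,"dy":0.089,"dz":0.05,"roll":0,"hand":0.05},{"dx":0.357,"dy":0.09,"dz":0.05,"roll":0,"hand":0.05},{"dx":0.357,"dy":0.09,"dz":0.05,"roll":0,"hand":0.05},{"dx":0.357,"dy":0.09,"dz":0.05,"roll":0,"hand":0.05}]'

```text
time: 2.87
ee_pos: [0.5631, 0.1601, 0.3551]
tcp_rot: [180.0, 0.0, 98.3]
wrist_force: [0.1, 0.3, 0.3]
opening: 0.0501
```

```bash
python3 - <<'E'
from h import *
c=snap('wrist','w3.png'); P=cloud(c); np.savez('w3.npz',P=P,**c)
o=bot.get_obs(); print(o['ee_pos'],o['tcp_rot'])
zz=P[...,2]; near=np.hypot(P[...,0]-.563,P[...,1]-.191)<.075
for n,a,b in (('body',.026,.034),('tab',.062,.072),('all',.003,.034)):
    S=P[near&(zz>a)&(zz<b)]; r=cv2.minAreaRect(S[:,:2].astype(np.float32)); print(n,len(S),r,np.median(S[:,2]))
E
```

```text
[0.56314117 0.15983186 0.35514647] [1.79975630e+02 1.08821386e-02 9.82233978e+01]
body 4380 ((0.5638185739517212, 0.19284950196743011), (0.04410339519381523, 0.11986912786960602), 8.744138717651367) 0.02952372297182264
tab 641 ((0.5640272498130798, 0.19299446046352386), (0.011468690820038319, 0.03973418474197388), 8.219734191894531) 0.06627729097756313
all 5452 ((0.5640590786933899, 0.1912861317396164), (0.04410339519381523, 0.14967936277389526), 8.744138717651367) 0.02929944413918797
```

View pics/w3.png

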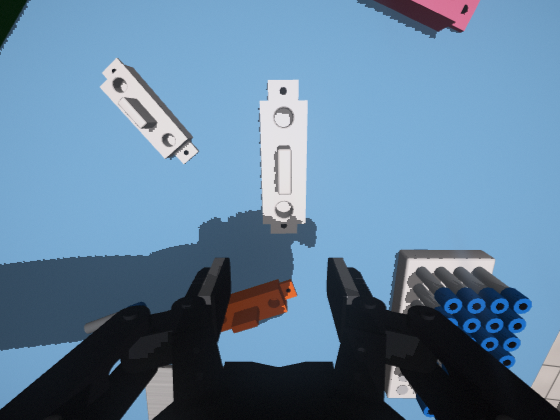

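The large white block fits cleanly at (0.5639, 0.1929), yaw 8.7°, with its tab standing between the fingers' column range (275–292). I descend and grip.

>>> drive_tool --plan '[{"dx":0.01,"dy":0.002,"dz":0.005,"roll":-0.009,"hand":0.05},{"dx":0.023,"dy":0.004,"dz":0.02,"roll":-0.009,"hand":0.05},{"dx":0.031,"dy":0.005,"dz":0.043,"roll":-0.009,"hand":0.05},{"dx":0.0325,"dy":0.0055,"dz":0.068,"roll":-0.009,"hand":0.05},{"dx":0.0325,"dy":0.0055,"dz":0.092,"roll":-0.009,"hand":0.05},{"dx":0.0325,"dy":0.0055,"dz":0.114,"roll":-0.009,"hand":0.05},{"dx":0.0325,"dy":0.0055,"dz":0.13,"roll":-0.009,"hand":0.05},{"dx":0.0325,"dy":0.0055,"dz":0.14,"roll":-0.009,"hand":0.05},{"dx":0.0325,"dy":0.0055,"dz":0.145,"roll":-0.009,"hand":0.05},{"dx":0.0325,"dy":0.0055,"dz":0.147,"roll":-0.009,"hand":0.05},{"dx":0.0325,"dy":0.0055,"dz":0.147,"roll":-0.009,"hand":0.05},{"dx":0.0325,"dy":0.0055,"dz":0.147,"roll":-0.009,"hand":0.03},{"dx":0.0325,"dy":0.0055,"dz":0.147,"roll":-0.009,"hand":0.018},{"dx":0.0325,"dy":0.0055,"dz":0.147,"roll":-0.009,"hand":0.01},{"dx":0.0325,"dy":0.0055,"dz":0.147,"roll":-0.009,"hand":0.0},{"dx":0.0325,"dy":0.0055,"dz":0.147,"roll":-0.009,"hand":0.0},{"dx":0.0325,"dy":0.0055,"dz":0.147,"roll":-0.009,"hand":0.0},{"dx":0.0325,"dy":0.0055,"dz":0.147,"roll":-0.009,"hand":0.0}]' --force 60

```text
time: 4.42
ee_pos: [0.564, 0.1941, 0.2084]
tcp_rot: [179.9, -0.0, 98.8]
wrist_force: [-2.2, -1.0, 5.9]
opening: 0.0111
```

>>> drive_tool --plan '[{"dx":0,"dy":0,"dz":-0.006,"roll":0,"hand":0},{"dx":0,"dy":0,"dz":-0.02,"roll":0,"hand":0},{"dx":0,"dy":0,"dz":-0.04,"roll":0,"hand":0},{"dx":0,"dy":0,"dz":-0.06,"roll":0,"hand":0},{"dx":-0.008,"dy":-0.002,"dz":-0.08,"roll":0,"hand":0},{"dx":-0.025,"dy":-0.007,"dz":-0.095,"roll":0.005,"hand":0},{"dx":-0.05,"dy":-0.014,"dz":-0.1,"roll":0.01,"hand":0},{"dx":-0.08,"dy":-0.023,"dz":-0.1,"roll":0.015,"hand":0},{"dx":-0.11,"dy":-0.031,"dz":-0.1,"roll":0.02,"hand":0},{"dx":-0.14,"dy":-0.04,"dz":-0.1,"roll":0.025,"hand":0},{"dx":-0.17,"dy":-0.048,"dz":-0.1,"roll":0.03,"hand":0},{"dx":-0.2,"dy":-0.057,"dz":-0.1,"roll":0.035,"hand":0},{"dx":-0.23,"dy":-0.0655,"dz":-0.1,"roll":0.04,"hand":0},{"dx":-0.26,"dy":-0.074,"dz":-0.1,"roll":0.045,"hand":0},{"dx":-0.29,"dy":-0.0825,"dz":-0.1,"roll":0.05,"hand":0},{"dx":-0.318,"dy":-0.0905,"dz":-0.1,"roll":0.055,"hand":0},{"dx":-0.34,"dy":-0.097,"dz":-0.1,"roll":0.061,"hand":0},{"dx":-0.353,"dy":-0.1005,"dz":-0.1,"roll":0.061,"hand":0},{"dx":-0.3565,"dy":-0.1015,"dz":-0.1,"roll":0.061,"hand":0},{"dx":-0.3565,"dy":-0.1015,"dz":-0.1,"roll":0.061,"hand":0}]'

```text
time: 6.08
ee_pos: [0.5182, -0.1743, 0.3075]
tcp_rot: [-180.0, -0.0, 95.3]
wrist_force: [0.5, 0.7, -3.2]
opening: 0.0112
```

```bash
python3 - <<'E'
from h import *
o=bot.get_obs(); print(o['ee_pos'],o['tcp_rot'],o['wrist_force'],o['torque'],o['opening'])
c=snap('top','t2.png'); P=cloud(c)
w=snap('wrist','w4.png'); W=cloud(w); np.savez('w4.npz',P=W,**w)
zz=W[...,2]; near=np.hypot(W[...,0]-.5175,W[...,1]+.175)<.1
f=w['frame'].astype(int); white=f.min(2)>120
for a,b in ((.118,.136),(.095,.118)):
    S=W[near&white&(zz>a)&(zz<b)]; 
    if len(S)>20: print(len(S),cv2.minAreaRect(S[:,:2].astype(np.float32)),np.median(S[:,2]))
E
```

```text
[ 0.51815224 -0.17430944  0.30745498] [-1.79970427e+02 -2.24510084e-02  9.52604735e+01] [ 0.51271855  0.73353557 -3.19472621] [-0.00786982  0.07636413  0.02670916] 0.01124840231310837
6837 ((0.5155949592590332, -0.14480656385421753), (0.044168077409267426, 0.05981113761663437), 5.298923969268799) 0.12858575175474274
2517 ((0.511134684085846, -0.11203848570585251), (0.04564996436238289, 0.04126611351966858), 59.00589370727539) 0.1049138763772996
```

View pics/w4.png

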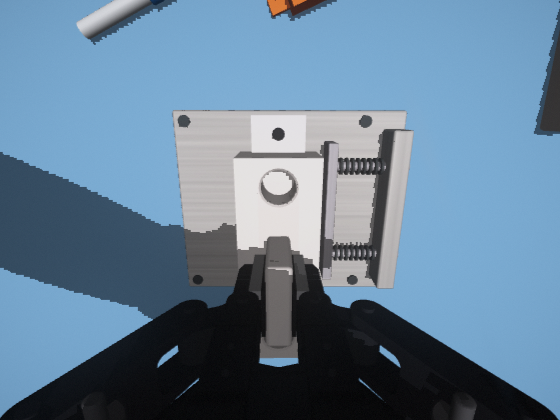

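The block hangs level and square over the tray with about 13 mm of gap to the stop. The ray and depth estimate of its centre is within 1 mm of target, so I lower it.

>>> drive_tool --plan '[{"dx":0,"dy":0,"dz":0.004,"roll":0,"hand":0},{"dx":0,"dy":0,"dz":0.015,"roll":0,"hand":0},{"dx":0,"dy":0,"dz":0.03,"roll":0,"hand":0},{"dx":0,"dy":0,"dz":0.045,"roll":0,"hand":0},{"dx":0,"dy":0,"dz":0.058,"roll":0,"hand":0},{"dx":0,"dy":0,"dz":0.068,"roll":0,"hand":0},{"dx":0,"dy":0,"dz":0.076,"roll":0,"hand":0},{"dx":0,"dy":0,"dz":0.081,"roll":0,"hand":0},{"dx":0,"dy":0,"dz":0.085,"roll":0,"hand":0},{"dx":0,"dy":0,"dz":0.087,"roll":0,"hand":0},{"dx":0,"dy":0,"dz":0.0885,"roll":0,"hand":0},{"dx":0,"dy":0,"dz":0.0895,"roll":0,"hand":0},{"dx":0,"dy":0,"dz":0.09,"roll":0,"hand":0},{"dx":0,"dy":0,"dz":0.0903,"roll":0,"hand":0},{"dx":0,"dy":0,"dz":0.0903,"roll":0,"hand":0}]'

```text
time: 7.43
ee_pos: [0.5183, -0.1738, 0.2176]
tcp_rot: [180.0, 0.0, 95.3]
wrist_force: [0.1, 0.1, -2.2]
opening: 0.0109
```

>>> drive_tool --plan '[{"dx":0,"dy":0,"dz":0.0004,"roll":0,"hand":0},{"dx":0,"dy":0,"dz":0.0008,"roll":0,"hand":0},{"dx":0,"dy":0,"dz":0.001,"roll":0,"hand":0},{"dx":0,"dy":0,"dz":0.001,"roll":0,"hand":0},{"dx":0,"dy":0,"dz":0.001,"roll":0,"hand":0}]'

```text
time: 7.85
ee_pos: [0.5183, -0.1738, 0.2165]
tcp_rot: [180.0, 0.0, 95.3]
wrist_force: [0.3, -0.8, -2.0]
opening: 0.0111
```

>>> drive_tool --plan '[{"dx":0,"dy":0,"dz":0.0003,"roll":0,"hand":0},{"dx":0,"dy":0,"dz":0.0005,"roll":0,"hand":0},{"dx":0,"dy":0,"dz":0.0005,"roll":0,"hand":0},{"dx":0,"dy":0,"dz":0.0005,"roll":0,"hand":0}]'

```text
time: 8.18
ee_pos: [0.5182, -0.1738, 0.2165]
tcp_rot: [180.0, 0.0, 95.3]
wrist_force: [-2.7, 1.4, 5.2]
opening: 0.011
```

```bash
python3 - <<'E'
from h import *
o=bot.get_obs(); print(o['time'],o['ee_pos'],o['tcp_rot'],o['wrist_force'],o['torque'])
W=snap('wrist','w5.png'); P=cloud(W); np.savez('w5.npz',P=P,**W)
zz=P[...,2]; f=W['frame'].astype(int); white=f.min(2)>140
near=np.hypot(P[...,0]-.5175,P[...,1]+.175)<.1
S=P[near&white&(zz>.033)&(zz<.045)]; S=S[S[:,0]<.545]
A=np.c_[S[:,:2],np.ones(len(S))]; k=np.linalg.lstsq(A,S[:,2],rcond=None)[0]
print(len(S),cv2.minAreaRect(S[:,:2].astype(np.float32)),np.median(S[:,2]),'slope deg',np.degrees(k[:2]))
E
```

```text
8.1833 [ 0.51823895 -0.17378644  0.21647489] [1.79975222e+02 1.14698450e-02 9.53308633e+01] [-2.72086551  1.41582994  5.2245861 ] [ 0.17127074  0.64025399 -0.05233052]
6828 ((0.5156263113021851, -0.144452765583992), (0.044192854315042496, 0.05829455330967903), 5.297779083251953) 0.037541060827401815 slope deg [-0.1857409   0.01580516]
```

View pics/w5.png

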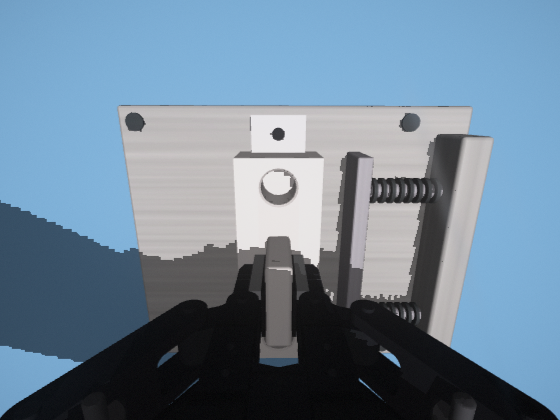

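The block is down: the wrist force rose to +5 N and the top's slope is below 0.2°. The block's +y end (row 153) lines up with the stop plate's end (row 153). I'll check the relative offset and yaw in this same view.

```bash
cat > rel.py <<'E'
from h import *
import sys
def rel(W,th=np.radians(5.2),ox=.5275,oy=-.174,show=True):
    P=cloud(W); f=W['frame'].astype(int); zz=P[...,2]
    X=(P[...,0]-ox)*np.cos(th)+(P[...,1]-oy)*np.sin(th); Y=-(P[...,0]-ox)*np.sin(th)+(P[...,1]-oy)*np.cos(th)
    top=(zz>.031)&(zz<.045)&(abs(Y)<.075)&(Y>.005)
    out={}
    h,w=zz.shape
    # split into connected pieces
    n,lab=cv2.connectedComponents((top&(X<.075)&(X>-.06)).astype(np.uint8))
    for i in range(1,n):
        s=lab==i
        if s.sum()<150: continue
        r=cv2.minAreaRect(np.c_[X[s],Y[s]].astype(np.float32)*1000)
        print(s.sum(),'x %.1f..%.1f  yend %.1f  z %.1f'%(*(1000*np.percentile(X[s],[.5,99.5])),1000*np.percentile(Y[s],99.5),1000*np.median(zz[s])),np.round(r[2],2),np.round(r[1],1))
if __name__=='__main__':
    o=bot.get_obs(); print(o['time'],o['ee_pos'],o['tcp_rot'][2],o['wrist_force'],o['opening'])
    rel(dict(np.load(sys.argv[1])) if sys.argv[1].endswith('npz') else snap('wrist',sys.argv[1]))
E
python3 rel.py w5.npz
```

```text
8.2333 [ 0.51823192 -0.17379189  0.21646825] 95.32694383117452 [-2.5002282   0.93988699  5.21116872] 0.011286954624857763
7443 x -31.0..12.7  yend 59.7  z 37.5 0.1 [44.2 54.9]
1731 x 29.7..37.9  yend 59.8  z 35.3 89.73 [54.8  8.6]
```

Ends are level (59.7 against 59.8 mm) and the gap is about 17 mm. I slide forward along tool y, first to about 10 mm of compression.

>>> drive_tool --plan '[{"dx":0,"dy":0.001,"dz":-0.0001,"roll":0,"hand":0},{"dx":0,"dy":0.003,"dz":-0.0002,"roll":0,"hand":0},{"dx":0,"dy":0.006,"dz":-0.0002,"roll":0.001,"hand":0},{"dx":0,"dy":0.009,"dz":-0.0002,"roll":0.002,"hand":0},{"dx":0,"dy":0.012,"dz":-0.0002,"roll":0.002,"hand":0},{"dx":0,"dy":0.014,"dz":-0.0002,"roll":0.002,"hand":0},{"dx":0,"dy":0.0155,"dz":-0.0002,"roll":0.002,"hand":0},{"dx":0,"dy":0.0165,"dz":-0.0002,"roll":0.002,"hand":0},{"dx":0,"dy":0.0175,"dz":-0.0002,"roll":0.002,"hand":0},{"dx":0,"dy":0.0185,"dz":-0.0002,"roll":0.002,"hand":0},{"dx":0,"dy":0.0195,"dz":-0.0002,"roll":0.002,"hand":0},{"dx":0,"dy":0.0205,"dz":-0.0002,"roll":0.002,"hand":0},{"dx":0,"dy":0.0215,"dz":-0.0002,"roll":0.002,"hand":0},{"dx":0,"dy":0.0225,"dz":-0.0002,"roll":0.002,"hand":0},{"dx":0,"dy":0.0235,"dz":-0.0002,"roll":0.002,"hand":0},{"dx":0,"dy":0.0245,"dz":-0.0002,"roll":0.002,"hand":0},{"dx":0,"dy":0.0255,"dz":-0.0002,"roll":0.002,"hand":0},{"dx":0,"dy":0.0263,"dz":-0.0002,"roll":0.002,"hand":0},{"dx":0,"dy":0.027,"dz":-0.0002,"roll":0.002,"hand":0},{"dx":0,"dy":0.027,"dz":-0.0002,"roll":0.002,"hand":0}]'

```text
time: 9.9
ee_pos: [0.5446, -0.1715, 0.2165]
tcp_rot: [-179.9, 0.0, 95.2]
wrist_force: [-11.0, -1.1, 11.5]
opening: 0.0112
```

```bash
python3 rel.py w6.png
```

```text
9.9 [ 0.54455733 -0.17145683  0.21651946] 95.1868714898555 [-10.95801578  -1.06328548  11.49541507] 0.011242112046294432
8908 x -5.0..46.4  yend 59.6  z 37.4 0.07 [52.2 54.8]
```

>>> drive_tool --plan '[{"dx":0,"dy":0.0006,"dz":-0.0001,"roll":0,"hand":0},{"dx":0,"dy":0.0014,"dz":-0.0002,"roll":0,"hand":0},{"dx":0,"dy":0.0022,"dz":-0.0003,"roll":0,"hand":0},{"dx":0,"dy":0.003,"dz":-0.0003,"roll":0,"hand":0},{"dx":0,"dy":0.0038,"dz":-0.0003,"roll":0,"hand":0},{"dx":0,"dy":0.0046,"dz":-0.0003,"roll":0,"hand":0},{"dx":0,"dy":0.0052,"dz":-0.0003,"roll":0,"hand":0},{"dx":0,"dy":0.0057,"dz":-0.0003,"roll":0,"hand":0},{"dx":0,"dy":0.006,"dz":-0.0003,"roll":0,"hand":0},{"dx":0,"dy":0.006,"dz":-0.0003,"roll":0,"hand":0},{"dx":0,"dy":0.006,"dz":-0.0003,"roll":0,"hand":0},{"dx":0,"dy":0.006,"dz":-0.0003,"roll":0,"hand":0}]'

```text
time: 10.95
ee_pos: [0.55, -0.171, 0.2166]
tcp_rot: [-179.8, 0.0, 95.2]
wrist_force: [-14.1, -1.5, 10.9]
opening: 0.0109
```

```bash
python3 rel.py w7.png; python3 - <<'E'
from h import *
W=snap('wrist'); P=cloud(W); th=np.radians(5.2)
x=P[...,0]-.5275;y=P[...,1]+.174; X=x*np.cos(th)+y*np.sin(th);Y=-x*np.sin(th)+y*np.cos(th);Z=P[...,2]
for a in (.015,.025,.035,.045,.052):
    s=(abs(Y-a)<.004)&(Z>.028)&(Z<.045); b=s&(X<.075)&(X>-.05); k=s&(X>.075)
    print(a,'rear block %.1f stop back %.1f bracket front %.1f'%tuple(1000*np.array([np.percentile(X[b],1),np.percentile(X[b],99),np.percentile(X[k],1) if k.any() else np.nan])))
S=(Z>.034)&(Z<.045)&(Y>.005)&(Y<.058)&(X<.035)&(X>-.01); Q=P[S]
print('slope',np.degrees(np.linalg.lstsq(np.c_[Q[:,:2],np.ones(len(Q))],Q[:,2],rcond=None)[0][:2]))
E
```

```text
10.95 [ 0.55001654 -0.17095207  0.21658993] 95.17588953278798 [-14.12428583  -1.45533554  10.91979316] 0.010923537080580253
8885 x 0.2..51.5  yend 59.6  z 37.5 0.01 [52.3 54.9]
0.015 rear block 0.3 stop back 51.2 bracket front 79.6
0.025 rear block 0.3 stop back 51.1 bracket front 79.7
0.035 rear block 0.5 stop back 67.1 bracket front 76.1
0.045 rear block 0.4 stop back 67.6 bracket front 76.7
0.052 rear block 0.4 stop back 51.3 bracket front 79.6
slope [-0.36545961 -0.3908158 ]
```

View pics/w7.png

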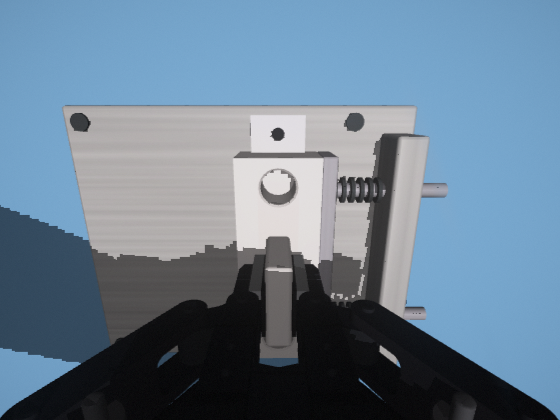

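The block is square against the plate (rear edge uniform within 0.2 mm). Compression is estimated at 13.4–14.3 mm, and I see a slight excess of downward push. I nudge forward 0.9 mm and ease off downward.

>>> drive_tool --plan '[{"dx":0,"dy":0.0003,"dz":-0.0002,"roll":0,"hand":0},{"dx":0,"dy":0.0006,"dz":-0.0004,"roll":0,"hand":0},{"dx":0,"dy":0.0009,"dz":-0.0005,"roll":0,"hand":0},{"dx":0,"dy":0.0009,"dz":-0.0005,"roll":0,"hand":0},{"dx":0,"dy":0.0009,"dz":-0.0005,"roll":0,"hand":0},{"dx":0,"dy":0.0009,"dz":-0.0005,"roll":0,"hand":0}]'

```text
time: 11.55
ee_pos: [0.5508, -0.1709, 0.2166]
tcp_rot: [-179.8, 0.0, 95.2]
wrist_force: [-13.3, -2.3, 7.8]
opening: 0.0109
```

```bash
cat > chk.py <<'E'
from h import *
for n in range(3):
    W=snap('wrist'); P=cloud(W); th=np.radians(5.2)
    x=P[...,0]-.5275;y=P[...,1]+.174; X=x*np.cos(th)+y*np.sin(th);Y=-x*np.sin(th)+y*np.cos(th);Z=P[...,2]
    s=((abs(Y-.02)<.009)|(abs(Y-.052)<.004))&(Z>.028)&(Z<.045)&(X<.075)&(X>-.05)
    S=(Z>.034)&(Z<.045)&(Y>.005)&(Y<.058)&(X<.035)&(X>-.01); Q=P[S]
    o=bot.get_obs(); print(o['time'],o['ee_pos'].round(5),o['tcp_rot'].round(2),o['wrist_force'].round(1),'rear %.1f back %.1f'%tuple(1000*np.percentile(X[s],[.5,99.5])),
    'slope',np.degrees(np.linalg.lstsq(np.c_[Q[:,:2],np.ones(len(Q))],Q[:,2],rcond=None)[0][:2]).round(2))
E
python3 chk.py
```

```text
11.6 [ 0.55084 -0.1709   0.21659] [-1.7976e+02  1.0000e-02  9.5170e+01] [-12.7  -1.7   8.2] rear 0.9 back 52.2 slope [-0.43 -0.39]
11.65 [ 0.55083 -0.1709   0.21659] [-1.7976e+02  2.0000e-02  9.5170e+01] [-12.4  -2.2   7.7] rear 1.0 back 52.2 slope [-0.37 -0.44]
11.7 [ 0.55083 -0.17089  0.21659] [-1.7976e+02  1.0000e-02  9.5170e+01] [-13.5  -1.8   7.7] rear 1.0 back 52.2 slope [-0.45 -0.39]
```

```bash
python3 - <<'E'
from h import *
th=np.radians(5.2)
for n,W in (('w5',dict(np.load('w5.npz'))),('now',snap('wrist'))):
    P=cloud(W); x=P[...,0]-.5275;y=P[...,1]+.174; X=x*np.cos(th)+y*np.sin(th);Y=-x*np.sin(th)+y*np.cos(th);Z=P[...,2]
    x0=-.0092 if n=='w5' else .023
    for l,s in (('top',(abs(X-x0)<.018)&(Z>.034)&(Z<.042)&(Y>.022)&(Y<.056)),('lug',(abs(X-x0)<.011)&(Y>.064)&(Y<.077)&(Z>.01)&(Z<.02)),('tray',(X<-.04)&(X>-.095)&(abs(Y)<.08)&(abs(Z-.008)<.006))):
        k=np.linalg.lstsq(np.c_[X[s],Y[s],np.ones(s.sum())],Z[s],rcond=None)[0]; print(n,l,s.sum(),np.degrees(k[:2]).round(2),'z %.2f'%(1000*Z[s].mean()))
E
```

```text
w5 top 3697 [-0.16 -0.04] z 37.48
w5 lug 990 [-0.08  0.24] z 13.66
w5 tray 17050 [-0.09  0.11] z 7.51
now top 3722 [-0.64 -0.03] z 37.62
now lug 991 [-0.51 -0.62] z 13.82
now tray 18154 [-0.09  0.1 ] z 7.50
```

The pose is steady. Compression is about 14.3–15 mm, and the block is square and flat to about 0.5°. I hand in.

```bash
python3 - <<'E'
from workcell import bot
print(bot.job_done()); o=bot.get_obs(); print(o['time'],o['ee_pos'],o['wrist_force'])
E
```

```text
the job is handed in; nothing more can be done
None
the job is handed in; nothing more can be done
```

The white block is on the tray, squarely against the stop plate and still gripped and pressed. I handed the job in at about 12 s of the allowed 45 s. I gripped it by its tab, set it down about 17 mm short of the plate with the ends level, then slid it in and pushed the plate back.

**Last checks:**
- **Plate travel:** the plate's own edge gives 14.3 mm and the block's movement gives about 15 mm. These disagree by less than 1 mm, and both are far from the 30 mm end of travel.
- **Squareness and ends:** in the check just before the last 0.9 mm push, the block's rear edge was even within 0.2 mm and yaw matched the plate. The +y ends agreed within about 0.2 mm; the −y ends were hidden by the gripper.
- **Forces:** about 13 N horizontally, which fits about 9 N from the springs plus friction on the tray, and about 8 N downward. The readings were steady across the last three.
- **Flatness:** the block leans about 0.5° forward under the push (about 0.04° across its width). That is roughly 0.4 mm lift at the rear edge, and I left it.
- **Bystanders:** the arm never came near the rack, tube, jar or screwdriver, but I did not take a final picture of them to confirm.

My first move call was refused because of missing keys, and nothing moved. I viewed 8 pictures.

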